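# Close and pin a cap-liner pressing jig and hold it shut

### The arm

A 6-joint arm with a two-finger parallel gripper is mounted at the origin on a cart in front of the work surface, level with it; the furniture and walls round the work are solid. World frame = base frame: x ahead of the robot, y to its left, z up, the work surface at z = 0. Lengths are in m, angles in rad, forces in N, time in s.
With the tool pointing down it reaches from about 0.275 to 0.875 m from the base axis. Payload 12.5 kg.
Tool frame: the origin (TCP) lies on the centre line of the jaws, within the pads' length; the fingertips stand tip_extent ahead of it and the grasp point (between the pads) lies 5 mm behind it (tip_extent is the distance from the TCP to the fingertips, in m); z points along the fingers, y is the direction in which the jaws open and shut (so a half turn about z gives the same grasp; the last joint's range is limited). The gripper opens to 85 mm and grips with 20 to 120 N. Pads are 22 mm wide; open, the fingers measure 114 mm over their backs; the gripper's body (76 mm by 85 mm) begins 54 mm behind the grasp point. The pads swing forward as they close: fully open they stand 13 mm farther back than shut.
Start: joints at [1.096, 0.351, 1.652, -0, 1.139, -0.085], TCP at [0.209, 0.509, 0.245] pointing down, gripper open.
Joint ranges: [-2.75, 2.75], [-0.79, 2.1], [0.01, 2.65], [-1.57, 4.71], [0.07, 3.14], [-2.87, 2.87]. Speed limits (rad/s): [2.22, 2.22, 2.79, 3.14, 3.14, 3.14].

### API

Orientations are given as a 3x3 rotation matrix whose columns are the frame's x, y, z axes.
In Python, from plant import observe, snapshot, hand_in, tip_extent gives the robot as it stands.
- The arm moves only by the shell command python3 -m handwheel 'ROWS' [FORCE]. ROWS is JSON, a list that holds one entry, the list of rows, each a list of 5 numbers: the finger opening in m, from 0 to 0.0854, then the shift along the tool's x, y, z in m, then the turn about the tool's z in rad. In form: [[[jaw, tx, ty, tz, roll], ...]]. A call has 1 to 5 rows; each row shifts and turns the commanded pose from where the row before left it, along the tool's axes as they then stand; what a row does not reach is not made up. A row lasts 1/12 s, in which the tool goes at most 41.7 mm and 7.16 degrees, less where a joint would pass 70% of its speed; a pose out of reach is approached as far as the arm can. A call is refused whole if a number of a shift passes 0.0417 or a number of a turn 0.125, either way. A call with a gripper value outside its range is refused whole. The fingers move at their own pace and stop on an object; FORCE is the grip in N (left out, the last holds). Time passes only in rows, so rows that do not move let the fingers close. It gives the time, the measured TCP pose, the force and the opening at its end, in the units of the state.
- observe(): the state, without advancing time (a new reading comes with each control period).
- snapshot(name): name is "scene" or "top" or "wrist"; returns a dict with "frame" (420x560x3 uint8, blue, green, red), "mtx" (3x3 intrinsics, pixels), "rvec" (rotation vector, rad) and "tvec" (3), from world to camera coordinates, as OpenCV has them; the wrist camera has in their place "hand_eye" (4x4, takes a point from camera to tool coordinates, whose origin is the TCP and whose axes are the flange's). Camera axes: x right, y down, z forward; pixel columns grow to the right and rows downward; lengths in m; the calibration is good to about 2 mm. A picture is of the moment at which its call begins: read the wrist's pose just before it. There is no depth.
- hand_in(): hands the job in, once; it reports no verdict.
The state is a dict: "clock": time; "joint_pos": joint angles; "joint_vel": joint speeds; "joint_torque": joint torques, N m; "tcp_pos": TCP position; "eef_rot": TCP orientation; "contact_force": force on the tool from outside, world axes, zero at the start; "wrist_torque": the same for the moment, N m; "opening": finger opening in m.
Only numpy, scipy, OpenCV 4.12 (cv2) and the standard library are available. Lean on these libraries where they do the work, as an engineer would, in place of code of your own. Each camera call takes 0.05 s, during which the arm holds its last target.

### The job

A jar cap lies in the open hinged pressing jig, ready to have its liner pressed. Swing the jig's lid down onto its spring plungers, take the slim-handled locking pin (not the mushroom-headed plug) from the rack and start the press timer by pushing its recessed key fully down with the tip of the pin, then put the pin through the lid into the base and push until its collar presses the lid fully shut. Finish while still holding the pin and pressing down, because the plungers would lift the lid again; leave the plug, the jar and the funnel where they stand.

Things in the scene. Friction and masses are not known exactly. Their poses are not given: they have to be found in the camera images.
- jig: Fixed hinged pressing jig of bare metal. Base block 130 x 100 x 36 mm with a round nest (67 mm wide) in its top and a blind pin hole; side feet make it 130 mm wide at the very bottom. Origin on the bench top under the block, block from 70 mm in front to 60 mm behind it. At yaw 0 its front (-x axis) faces the robot and the hinge is at the back (+x); z up.
- jig_lid (a joint): Lid angle (rad): 0 = fully shut, level, at a firm stop; opens upward to 1.4. The hinge is stiff (0.17 N m of friction): the lid stays where it is left. Below 0.09 rad two spring plungers push back; pushed shut and let go it rises to about 0.05. Some 8 N at the pin hole shuts it, about 5 N keeps it shut. Shut, the lid's top is 46 mm above the bench.
- jig_hinge (a point): Point on the hinge axis, middle of the jig's width, 41 mm above the bench. The axis is the jig's y. At lid angle a, a lid point r from the hinge lies r*cos(a) in front of (jig -x) and r*sin(a) above this point.
- lid_hole (a point): On the lid: centre of the 14 mm pin hole at the lid's upper (outer) face, 107 mm from the hinge; moves with the lid. Its z axis is the outward normal of the lid.
- lid_push (a point): On the lid (steel plate 122 mm long from the hinge, 84 wide, 10 thick, mid-plane through the hinge axis, 0.25 kg): point on its bare upper (outer) face 85 mm from the hinge, at mid-width, a place to push it shut. Moves with the lid; z axis = outward normal.
- jig_hole (a point): Centre of the mouth of the upright pin hole in the base's top face, 36 mm above the bench: 13 mm wide, 28 mm deep, blind. With the lid shut the lid's hole stands straight above it (top of lid 10 mm higher); with the lid ajar on its plungers the holes still line up within 1 mm.
- nest (a point): Middle of the jig's cap nest, at the mid-height of the cap lying in it.
- cap_mid (a point): Centre of the loose metal jar cap (64 mm wide, 10 mm high) lying in the nest with 1.5 mm of play all round.
- timer: Fixed white press timer, a flat box 62 (x) x 84 (y) x 36 mm high with a dark display on its +y half and the recessed key on its -y half. Origin on the bench under its centre.
- recess_mouth (a point): Centre of the mouth of the square recess in the timer's top face: 23 mm wide, 36 mm above the bench.
- key_top (a point): Centre of the top of the spring key (16 mm wide) at the bottom of that recess, 6 mm below the mouth; moves down with it.
- start_key (a joint): Travel of the timer key (m): 0 = up, 0.004 = fully down (about 5 N, 1 N to begin); springs back. Counts as pressed from 0.003.
- rack: Fixed grey rack block 44 (x) x 96 (y) x 34 mm high with two upright square holes (13 mm), 26 mm either side of its middle along its y; one holds the locking pin, the other the plug, either way round. Origin on the bench under its centre.
- pin_grip (a point): Middle of the locking pin's plain round handle (18 mm wide, 38 mm tall, from 36 to 74 mm above the tip), 55 mm above the tip. The pin stands upright in the rack at the start, tip 4 mm above the bench. z axis from tip to handle.
- pin_tip (a point): Lower end of the locking pin's shank. 30 mm below the underside of its collar.
- plug_knob (a point): Middle of the mushroom head (36 mm wide, 14 mm high, top at 64 mm above the bench) of the plug in the rack's other hole; stays where it is.
- jar_mid (a point): Middle of an open glass paste jar (70 mm wide, 113 mm high) standing right of the work; leave it.
- funnel_mid (a point): Middle of the white jar funnel (68 mm wide, 72 mm high) standing on its mouth right of the jig; leave it.
- pin: The loose steel locking pin as a whole, 74 mm long, 56 to 112 g: shank 10 mm wide, 30 mm long with a tapered tip (6 mm wide, taper 3 mm high), then a collar 24 mm wide, 6 mm thick that rests on the rack, then the handle. Origin at its tip, z axis towards the handle.
Not all that is in view belongs to the job. Leave any pink or red look-alike of the part that bears cap_mid alone.

How it is judged:
By the outcome, as a careful person would: the job done as asked, in the order asked, and still so for the second after the job is handed in, while the arm keeps its last pose, push and grip.
It also fails if it takes over 58 s, if anything falls off the work surface, if the arm or the gripper's body presses on something with over 40 N, if the wrist force passes 120 N, or if a joint passes its speed limit or range.

## Working session

There is one attempt and no reset: what is moved stays moved. The work goes in short steps, Python scripts to look and compute and a shell command to move; the robot and the scene stay as the last step left them, time stands still between calls to the robot, and variables do not carry over. Pictures are saved under pics/ and viewed, and the job is handed in when it is done.

```bash
mkdir -p pics; ls
python3 - <<'E'
from plant import *
import cv2
s=observe();print(s)
print(tip_extent if not callable(tip_extent) else tip_extent())
for n in ["scene","top","wrist"]:
    d=snapshot(n);cv2.imwrite(f"pics/{n}0.png",d["frame"]);print(n,{k:v for k,v in d.items() if k!="frame"})
E
```

```text
pics
{'clock': 0.0, 'joint_pos': array([ 1.09642000e+00,  3.51192405e-01,  1.65244762e+00, -1.16802584e-05,
        1.13911030e+00, -8.46057807e-02]), 'joint_vel': array([ 0.00035552, -0.00075447, -0.00209346,  0.00161418, -0.00020362,
        0.00089658]), 'joint_torque': array([ 1.83441662e-03, -5.06092143e+01, -2.91415644e+01, -4.73811284e-06,
        4.42932243e-03, -4.08978417e-05]), 'tcp_pos': array([0.20881845, 0.50846292, 0.24477348]), 'eef_rot': array([[-9.24998109e-01,  3.79971353e-01, -5.19370865e-04],
       [ 3.79971697e-01,  9.24997534e-01, -1.03468990e-03],
       [ 8.72642474e-05, -1.15443243e-03, -9.99999330e-01]]), 'contact_force': array([-0.18028556,  0.3158048 , -0.19654671]), 'wrist_torque': array([-0.04149964,  0.01836767,  0.04114567]), 'opening': 0.08512236834016529}
0.014
scene {'mtx': array([[521.05316072,   0.        , 279.79144386],
       [  0.        , 521.05316072, 202.82405361],
       [  0.        ,   0.        ,   1.        ]]), 'rvec': array([ 1.85169152, -0.95315309,  0.59236882]), 'tvec': array([-0.60669382,  0.15787054,  0.79285407])}
top {'mtx': array([[394.2036798 ,   0.        , 278.37233454],
       [  0.        , 394.2036798 , 207.79220396],
       [  0.        ,   0.        ,   1.        ]]), 'rvec': array([ 2.11887785, -2.16612633,  0.09960075]), 'tvec': array([-0.37106187,  0.51538513,  0.88080405])}
wrist {'mtx': array([[338.61061686,   0.        , 284.94408828],
       [  0.        , 338.61061686, 209.60793823],
       [  0.        ,   0.        ,   1.        ]]), 'hand_eye': array([[ 1.10267816e-04, -9.64733970e-01, -2.63226811e-01,
         6.65594942e-02],
       [ 9.99999993e-01,  9.35090090e-05,  7.61947372e-05,
         1.01320741e-04],
       [-4.88935731e-05, -2.63226818e-01,  9.64733974e-01,
        -1.28102634e-01],
       [ 0.00000000e+00,  0.00000000e+00,  0.00000000e+00,
         1.00000000e+00]])}
```

View pics/scene0.png

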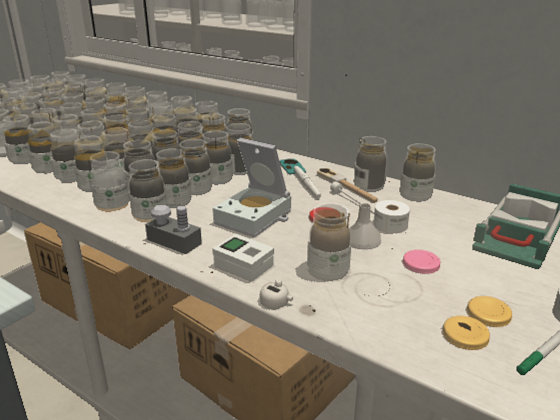

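View pics/top0.png

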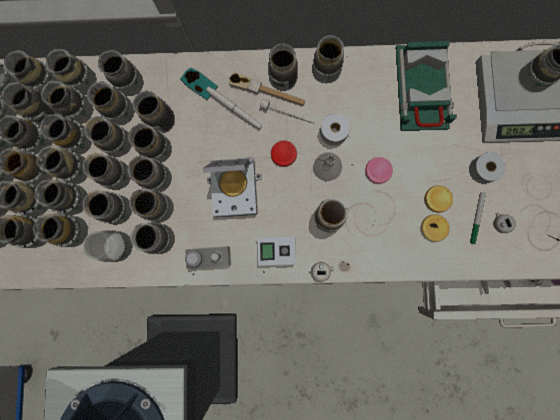

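View pics/wrist0.png

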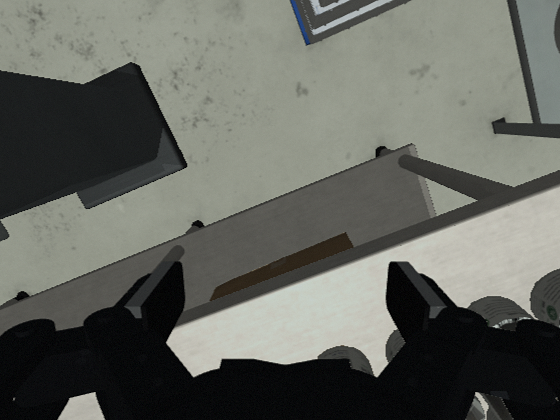

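```bash
cat > h.py <<'E'
import numpy as np, cv2
from plant import *
def cam(d):
    R=cv2.Rodrigues(np.array(d["rvec"]))[0];t=np.array(d["tvec"]).ravel();return R,t
def ray(d,u,v):
    R,t=cam(d);K=d["mtx"]
    r=R.T@(np.linalg.inv(K)@np.array([u,v,1.]));return -R.T@t,r/np.linalg.norm(r)
def onz(d,u,v,z):
    c,r=ray(d,u,v);return c+r*(z-c[2])/r[2]
def wcam(d,s):
    T=np.eye(4);T[:3,:3]=s["eef_rot"];T[:3,3]=s["tcp_pos"]
    C=T@np.array(d["hand_eye"]);R=C[:3,:3].T
    d["rvec"]=cv2.Rodrigues(R)[0];d["tvec"]=-R@C[:3,3];return d
def proj(d,P):
    R,t=cam(d);p=d["mtx"]@(R@np.array(P)+t);return p[:2]/p[2]
def tri(obs):
    A=np.zeros((3,3));b=np.zeros(3)
    for d,u,v in obs:
        c,r=ray(d,u,v);M=np.eye(3)-np.outer(r,r);A+=M;b+=M@c
    X=np.linalg.solve(A,b);return X,[proj(d,X)-np.array([u,v]) for d,u,v in obs]
E
python3 - <<'E'
from h import *
import pickle
a=snapshot("scene");b=snapshot("top");pickle.dump((a,b),open("v0.pkl","wb"))
cv2.imwrite("pics/sc1.png",cv2.resize(a["frame"][130:290,130:330],(800,640)[:2] and (750,600),interpolation=cv2.INTER_CUBIC))
cv2.imwrite("pics/tc1.png",cv2.resize(b["frame"][145:285,170:310],(600,600),interpolation=cv2.INTER_CUBIC))
E
```

```text
(no output)
```

View pics/sc1.png

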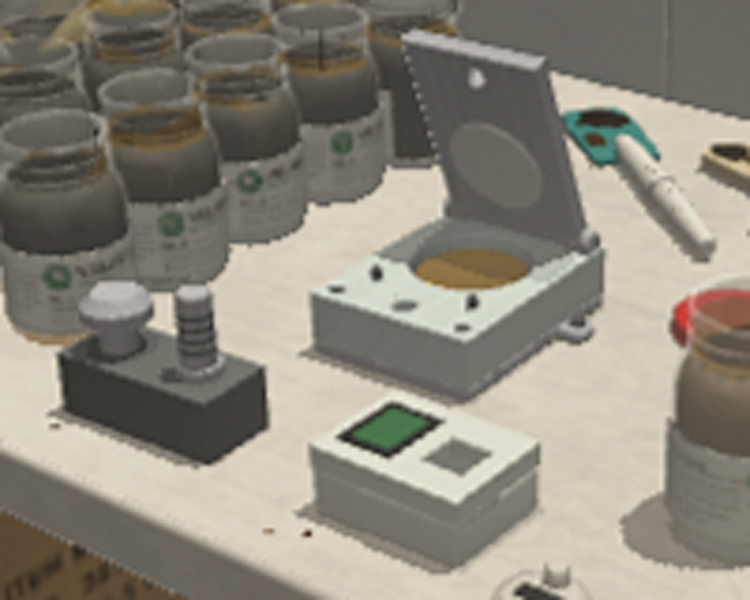

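View pics/tc1.png

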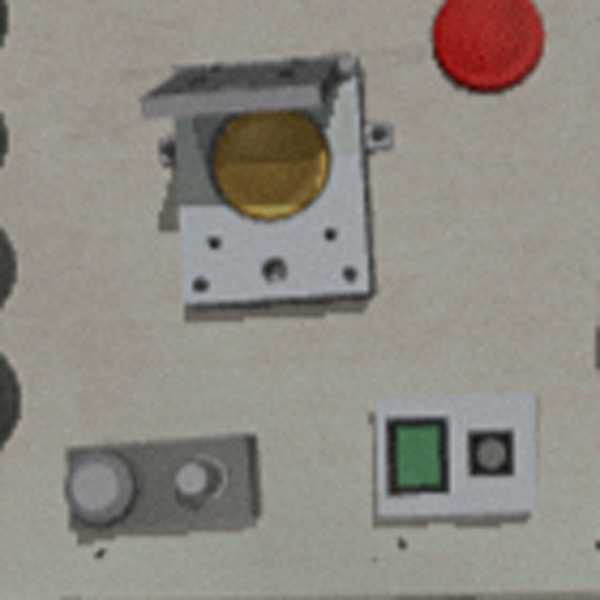

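Run:
```python
from h import *
import pickle
a,b=pickle.load(open("v0.pkl","rb"))
T=lambda u,v,z:onz(b,170+(u+.5)*140/600-.5,145+(v+.5)*140/600-.5,z)
S=lambda u,v,z:onz(a,130+(u+.5)*200/750-.5,130+(v+.5)*160/600-.5,z)
np.set_printoptions(precision=4,suppress=True)
for n,t,s,z in [("hole",(275,269),(404,305),.036),("scr fl",(200,285),(336,289),.036),("scr fr",(349,273),(462,327),.036),("scr bl",(214,243),(376,272),.036),("scr br",(330,235),(472,302),.036),
 ("pin top",(193,475),(195,290),.078),("recess",(491,453),(457,456),.036),("plug top",(101,485),(115,290),.064),
 ("timer nearR",(532,512),(455,513),.036),("timer nearL",(378,518),(312,449),.036),("timer farR",(537,397),(538,449),.036),("timer farL",(378,402),(402,392),.036)]:
    print(n,T(*t,z),S(*s,z))
su=lambda u,v:(a,130+(u+.5)*200/750-.5,130+(v+.5)*160/600-.5)
tu=lambda u,v:(b,170+(u+.5)*140/600-.5,145+(v+.5)*140/600-.5)
for n,t,s in [("lid top L",(143,108),(405,35)),("lid top R",(323,106),(547,62)),]:
    print(n,tri([tu(*t),su(*s)]))
```

```text
hole [ 0.5092 -0.2808  0.036 ] [ 0.5074 -0.2832  0.036 ]
scr fl [ 0.5016 -0.2407  0.036 ] [ 0.5008 -0.2428  0.036 ]
scr fr [ 0.5061 -0.3203  0.036 ] [ 0.5057 -0.3223  0.036 ]
scr bl [ 0.524  -0.2482  0.036 ] [ 0.5282 -0.2467  0.036 ]
scr br [ 0.5268 -0.3104  0.036 ] [ 0.5302 -0.3095  0.036 ]
pin top [ 0.4008 -0.2451  0.078 ] [ 0.3998 -0.2467  0.078 ]
recess [ 0.4094 -0.3938  0.036 ] [ 0.4079 -0.3964  0.036 ]
plug top [ 0.3968 -0.1952  0.064 ] [ 0.3963 -0.1941  0.064 ]
timer nearR [ 0.3784 -0.4144  0.036 ] [ 0.3714 -0.4241  0.036 ]
timer nearL [ 0.3769 -0.334   0.036 ] [ 0.3748 -0.3399  0.036 ]
timer farR [ 0.4381 -0.4185  0.036 ] [ 0.4336 -0.4221  0.036 ]
timer farL [ 0.4373 -0.3349  0.036 ] [ 0.4377 -0.3398  0.036 ]
lid top L (array([ 0.5717, -0.236 ,  0.1533]), [array([-0.0181,  0.0151]), array([ 0.0242, -0.    ])])
lid top R (array([ 0.5715, -0.3237,  0.157 ]), [array([ 1.2473, -0.9854]), array([-1.698 ,  0.0869])])
```

```bash
python3 -m handwheel '[[[0,0,0,0,0.12],[0,0,0,0,0.12],[0,0,0,0,0.12],[0,0,0,0,0.12],[0,0,0,0,0.12]]]' 40; python3 -m handwheel '[[[0,0,0,0,0.12],[0,0,0,0,0.12],[0,0,0,0,0.12],[0,0,0,0,0.12],[0,0,0,0,0.1]]]'
```

```text
clock: 0.67
tcp_pos: [0.2089, 0.5087, 0.2452]
eef_rot: [[-0.544, 0.839, -0.0], [0.839, 0.544, -0.0], [-0.0, -0.0, -1.0]]
contact_force: [-0.1, -0.8, -0.5]
opening: 0.0257
clock: 1.08
tcp_pos: [0.209, 0.5087, 0.2452]
eef_rot: [[0.005, 1.0, -0.0], [1.0, -0.005, -0.0], [-0.0, -0.0, -1.0]]
contact_force: [-0.1, 0.5, 0.4]
opening: 0.0004
```

```bash
R='[[[0,-0.0315,0.018,0,0],[0,-0.0315,0.018,0,0],[0,-0.0315,0.018,0,0],[0,-0.0315,0.018,0,0],[0,-0.0315,0.018,0,0]]]'
python3 -m handwheel '[[[0,-0.0315,0.018,0,0],[0,-0.0315,0.018,0,0],[0,-0.0315,0.018,0,0],[0,-0.0315,0.018,0,0],[0,-0.0315,0.018,0,0]]]'
python3 -m handwheel '[[[0,-0.0315,0.018,0,0],[0,-0.0315,0.018,0,0],[0,-0.0315,0.018,0,0],[0,-0.0315,0.018,0,0],[0,-0.0315,0.018,0,0]]]'
python3 -m handwheel '[[[0,-0.0315,0.018,0,0],[0,-0.0315,0.018,0,0],[0,-0.0315,0.018,0,0],[0,-0.0315,0.018,0,0],[0,-0.0315,0.018,0,0]]]'
python3 -m handwheel '[[[0,-0.0315,0.018,0,0],[0,-0.0315,0.018,0,0],[0,-0.0315,0.018,0,0],[0,-0.0315,0.018,0,0],[0,-0.0315,0.018,0,0]]]'
```

```text
clock: 1.5
tcp_pos: [0.2995, 0.3498, 0.2453]
eef_rot: [[-0.001, 1.0, 0.0], [1.0, 0.001, 0.0], [0.0, 0.0, -1.0]]
contact_force: [0.9, 0.8, 0.4]
opening: -0.0001
clock: 1.92
tcp_pos: [0.3898, 0.1922, 0.2454]
eef_rot: [[-0.001, 1.0, 0.0], [1.0, 0.001, 0.0], [0.0, 0.0, -1.0]]
contact_force: [0.6, -0.4, 0.1]
opening: -0.0002
clock: 2.33
tcp_pos: [0.48, 0.0347, 0.2454]
eef_rot: [[-0.001, 1.0, 0.0], [1.0, 0.001, 0.0], [0.0, 0.0, -1.0]]
contact_force: [0.7, 1.0, 0.1]
opening: -0.0001
clock: 2.75
tcp_pos: [0.5701, -0.1227, 0.2452]
eef_rot: [[-0.001, 1.0, -0.0], [1.0, 0.001, 0.0], [0.0, -0.0, -1.0]]
contact_force: [0.4, -0.6, 0.6]
opening: -0.0002
```

```bash
python3 -c "from plant import observe;s=observe();print(s['joint_pos'],s['tcp_pos'],s['joint_vel'])"
```

```text
[-2.91849487e-01  4.11014011e-01  1.56323519e+00  3.07308323e-05
  1.16742016e+00 -2.92579768e-01] [ 0.57014492 -0.12272699  0.24520488] [-0.53186554  0.51691778 -0.76891476  0.00151507  0.24670291 -0.52898084]
```

```bash
python3 -m handwheel '[[[0,-0.0315,0.02,0,0],[0,-0.0315,0.02,0,0],[0,-0.0315,0.02,0,0],[0,-0.0315,0.02,0,0],[0,-0.0315,0.02,0,0]]]'
python3 - <<'E'
from h import *
import pickle
s=observe();d=wcam(snapshot("wrist"),s);a=snapshot("scene")
pickle.dump((d,a),open("v1.pkl","wb"))
cv2.imwrite("pics/w1.png",d["frame"])
cv2.imwrite("pics/s1.png",cv2.resize(a["frame"][60:280,130:380],(682,600),interpolation=cv2.INTER_CUBIC))
E
```

```text
clock: 3.17
tcp_pos: [0.6703, -0.2799, 0.245]
eef_rot: [[-0.001, 1.0, -0.0], [1.0, 0.001, 0.0], [0.0, -0.0, -1.0]]
contact_force: [0.4, 0.2, 0.6]
opening: -0.0003
```

View pics/w1.png

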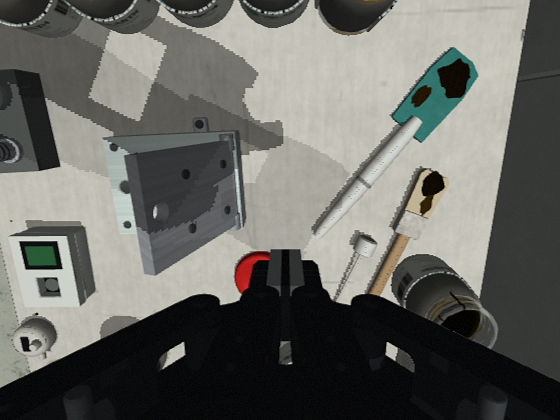

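View pics/s1.png

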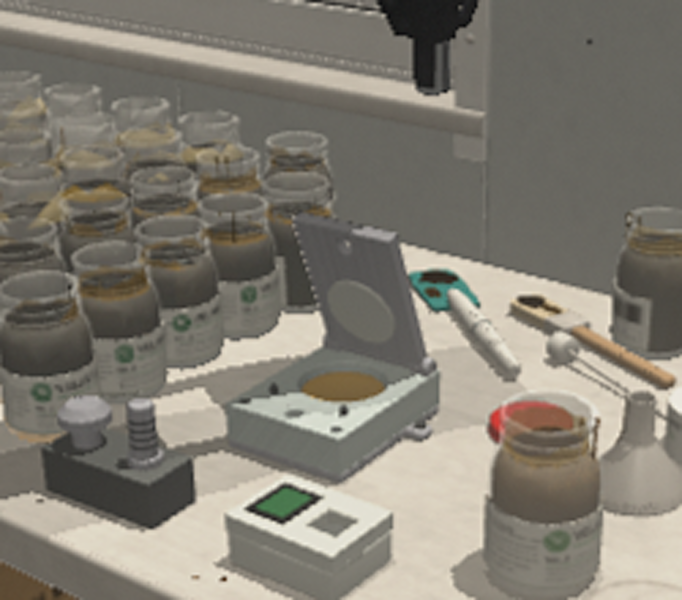

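```bash
python3 -m handwheel '[[[0,0,-0.006,0.03,0],[0,0,-0.01,0.03,0],[0,0,-0.015,0.035,0],[0,0,-0.015,0,0],[0,0,-0.01,0,0]]]'
python3 -m handwheel '[[[0,0,-0.006,0,0],[0,0,-0.006,0,0],[0,0,-0.006,0,0],[0,0,0,0,0]]]'
python3 - <<'E'
from h import *
a=snapshot("scene")
cv2.imwrite("pics/s2.png",cv2.resize(a["frame"][60:280,130:380],(682,600),interpolation=cv2.INTER_CUBIC))
E
```

```text
clock: 3.68
tcp_pos: [0.6113, -0.2772, 0.1476]
eef_rot: [[-0.001, 1.0, -0.005], [1.0, 0.001, 0.003], [0.003, -0.005, -1.0]]
contact_force: [0.7, -0.7, 0.6]
opening: 0.0001
clock: 4.02
tcp_pos: [0.5952, -0.2783, 0.1507]
eef_rot: [[-0.001, 1.0, 0.0], [1.0, 0.001, -0.0], [-0.0, 0.0, -1.0]]
contact_force: [0.3, 0.2, 0.1]
opening: -0.0002
```

View pics/s2.png

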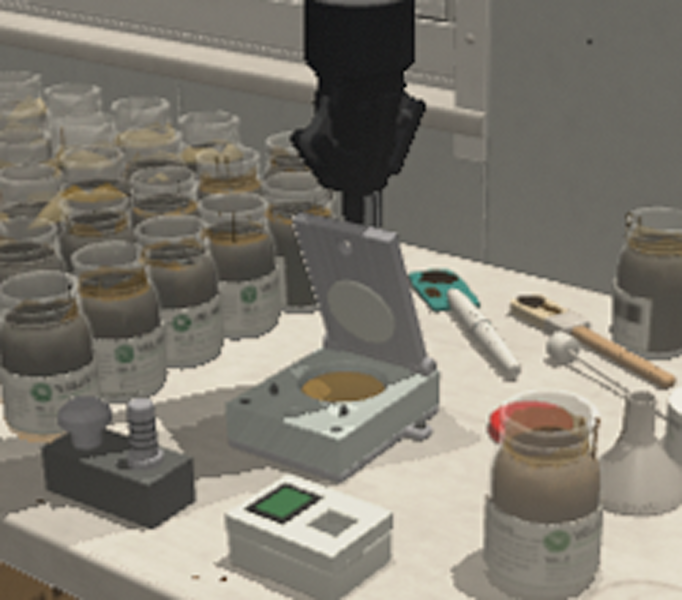

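```bash
python3 -m handwheel '[[[0,0,-0.004,0.0055,0],[0,0,-0.008,0.004,0],[0,0,-0.009,0.004,0]]]'
python3 -m handwheel '[[[0,0,-0.008,0.005,0],[0,0,-0.0075,0.006,0]]]'
python3 -m handwheel '[[[0,0,-0.007,0.007,0],[0,0,-0.006,0.007,0]]]'
python3 - <<'E'
from h import *
a=snapshot("scene")
cv2.imwrite("pics/s3.png",cv2.resize(a["frame"][60:280,130:380],(682,600),interpolation=cv2.INTER_CUBIC))
E
```

```text
clock: 4.32
tcp_pos: [0.5745, -0.2783, 0.1361]
eef_rot: [[-0.001, 1.0, 0.0], [1.0, 0.001, -0.0], [-0.0, 0.0, -1.0]]
contact_force: [0.3, -0.6, 0.4]
opening: 0.0001
clock: 4.48
tcp_pos: [0.5585, -0.2784, 0.1253]
eef_rot: [[-0.001, 1.0, 0.0], [1.0, 0.001, -0.0], [-0.0, 0.0, -1.0]]
contact_force: [1.4, -0.7, 1.0]
opening: -0.0005
clock: 4.65
tcp_pos: [0.5454, -0.2784, 0.111]
eef_rot: [[-0.001, 1.0, -0.0], [1.0, 0.001, 0.0], [0.0, -0.0, -1.0]]
contact_force: [0.4, -1.0, 1.1]
opening: 0.0002
```

View pics/s3.png

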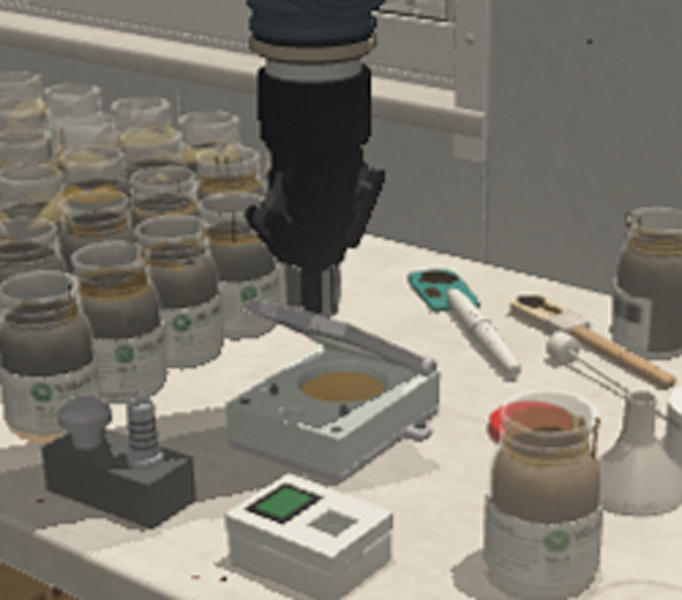

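```bash
python3 -m handwheel '[[[0,0,-0.005,0.008,0],[0,0,-0.004,0.008,0],[0,0,-0.0035,0.009,0],[0,0,-0.003,0.009,0]]]'
python3 -m handwheel '[[[0,0,-0.001,0.006,0],[0,0,-0.001,0.004,0],[0,0,0,0.003,0]]]'
python3 -m handwheel '[[[0,0,0,0.002,0],[0,0,0,0,0]]]'
```

```text
clock: 5.03
tcp_pos: [0.5304, -0.2784, 0.0768]
eef_rot: [[-0.001, 1.0, -0.0], [1.0, 0.001, 0.0], [0.0, -0.0, -1.0]]
contact_force: [0.8, 0.5, 0.6]
opening: 0.0001
clock: 5.28
tcp_pos: [0.5284, -0.2783, 0.0642]
eef_rot: [[-0.001, 1.0, -0.001], [1.0, 0.001, 0.001], [0.001, -0.001, -1.0]]
contact_force: [-2.3, 1.3, 3.9]
opening: -0.0002
clock: 5.45
tcp_pos: [0.5286, -0.2784, 0.0626]
eef_rot: [[-0.001, 1.0, -0.001], [1.0, 0.001, 0.0], [0.0, -0.001, -1.0]]
contact_force: [-1.6, 0.8, 2.3]
opening: -0.0007
```

```bash
python3 -m handwheel '[[[0,0,0,-0.03,0],[0,0.002,-0.01,-0.04,0],[0.05,0.01,-0.035,-0.037,0],[0.07,0.01,-0.04,0,0],[0.07,0.01,-0.04,0,0]]]'
python3 -m handwheel '[[[0.07,0,-0.003,0,0],[0.07,0,0,0,0]]]'
python3 - <<'E'
from h import *
import pickle
s=observe();d=wcam(snapshot("wrist"),s);a=snapshot("scene");b=snapshot("top")
print(s["tcp_pos"],s["opening"])
pickle.dump((d,a,b),open("v2.pkl","wb"))
cv2.imwrite("pics/w4.png",cv2.resize(d["frame"],(800,600),interpolation=cv2.INTER_CUBIC))
cv2.imwrite("pics/s4.png",cv2.resize(a["frame"][130:290,130:330],(750,600),interpolation=cv2.INTER_CUBIC))
E
```

```text
clock: 5.87
tcp_pos: [0.4105, -0.2486, 0.1642]
eef_rot: [[-0.002, 1.0, 0.004], [1.0, 0.002, -0.003], [-0.003, 0.004, -1.0]]
contact_force: [0.5, -1.2, 0.1]
opening: 0.0356
clock: 6.03
tcp_pos: [0.4064, -0.2482, 0.163]
eef_rot: [[-0.0, 1.0, 0.0], [1.0, 0.0, -0.0], [-0.0, 0.0, -1.0]]
contact_force: [0.1, -0.3, -0.2]
opening: 0.0603
[ 0.40640002 -0.24823276  0.16303127] 0.06027383309457103
```

View pics/w4.png

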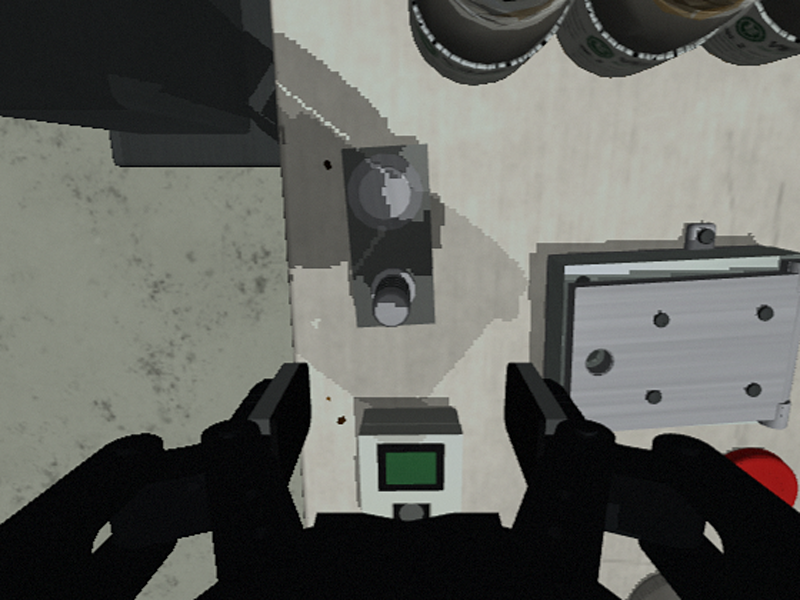

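View pics/s4.png

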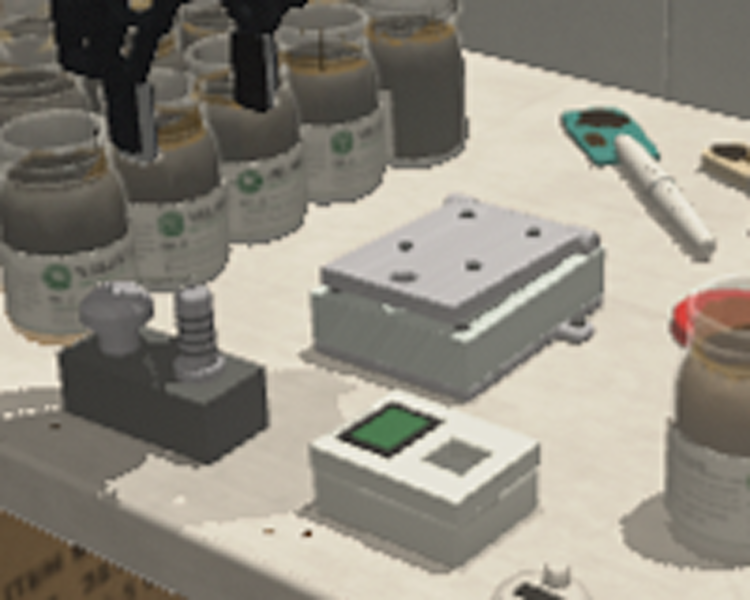

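Run:
```python
from h import *
import pickle
np.set_printoptions(precision=4,suppress=True)
d,a,b=pickle.load(open("v2.pkl","rb"))
W=lambda u,v,z:onz(d,(u+.5)*.7-.5,(v+.5)*.7-.5,z)
print("pin top",W(391,311,.078),"plug",W(390,190,.064))
print("rack corners",[W(u,v,.034) for u,v in [(342,150),(428,143),(435,323),(357,327)]])
print("lid hole",W(599,361,.0515))
print("lid edge corners front",W(572,280,.052),W(569,430,.052))
print("lid screws",W(661,320,.05),W(653,397,.05),W(765,313,.048),W(753,390,.048))
print("timer key",W(411,512,.03), "timer display", [W(*p,.036) for p in [(377,444),(445,444),(445,492),(378,491)]])
cv2.imwrite("pics/w4c.png",cv2.resize(d["frame"][90:310,220:430],(760,796)[:1]+(596,) if 0 else (570,597),interpolation=cv2.INTER_CUBIC))
```

```text
pin top [ 0.399  -0.2452  0.078 ] plug [ 0.3986 -0.1915  0.064 ]
rack corners [array([ 0.3733, -0.173 ,  0.034 ]), array([ 0.417 , -0.1696,  0.034 ]), array([ 0.422 , -0.2653,  0.034 ]), array([ 0.3784, -0.2676,  0.034 ])]
lid hole [ 0.5085 -0.2808  0.0515]
lid edge corners front [ 0.49   -0.2365  0.052 ] [ 0.496  -0.3216  0.052 ]
lid screws [ 0.5391 -0.2584  0.05  ] [ 0.5409 -0.3026  0.05  ] [ 0.5943 -0.2552  0.048 ] [ 0.5963 -0.2993  0.048 ]
timer key [ 0.4089 -0.3929  0.03  ] timer display [array([ 0.3885, -0.3403,  0.036 ]), array([ 0.429 , -0.3403,  0.036 ]), array([ 0.4297, -0.3736,  0.036 ]), array([ 0.3886, -0.3728,  0.036 ])]
```

View pics/w4c.png

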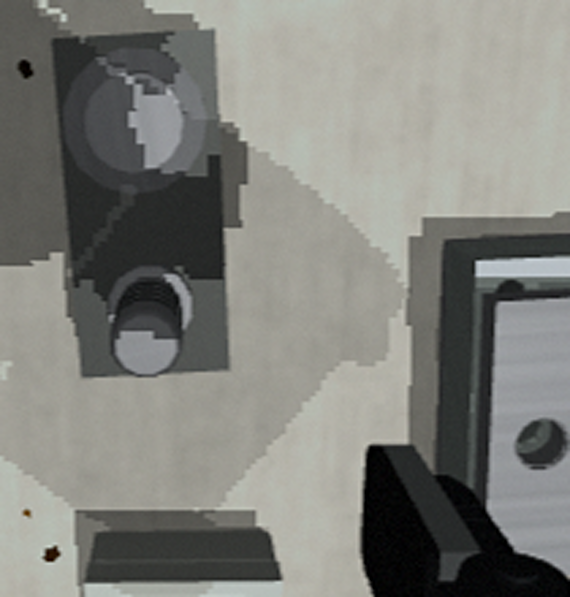

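```bash
python3 -m handwheel '[[[0.06,0.003,-0.0072,0,0],[0.06,0,0,0.04,0],[0.06,0,0,0.035,0],[0.06,0,0,0.02,0],[0.06,0,0,0.01,0]]]' 80
python3 -m handwheel '[[[0.03,0,0,0,0],[0.01,0,0,0,0],[0.01,0,0,0,0],[0.01,0,0,0,0],[0.01,0,0,0,0]]]' 80
```

```text
clock: 6.6
tcp_pos: [0.3996, -0.2447, 0.0548]
eef_rot: [[-0.001, 1.0, -0.003], [1.0, 0.001, 0.002], [0.002, -0.003, -1.0]]
contact_force: [-0.3, -0.7, 0.1]
opening: 0.06
clock: 7.02
tcp_pos: [0.4008, -0.246, 0.0589]
eef_rot: [[-0.001, 1.0, 0.001], [1.0, 0.001, -0.001], [-0.001, 0.001, -1.0]]
contact_force: [-4.0, -1.2, 6.0]
opening: 0.0158
```

```bash
python3 -m handwheel '[[[0.01,0,0,0,0],[0.01,0,0,0,0]]]' 80
python3 - <<'E'
from h import *
s=observe();print(s["contact_force"],s["tcp_pos"],s["opening"])
d=wcam(snapshot("wrist"),s);a=snapshot("scene")
cv2.imwrite("pics/w5.png",d["frame"])
cv2.imwrite("pics/s5.png",cv2.resize(a["frame"][130:290,100:300],(750,600),interpolation=cv2.INTER_CUBIC))
E
```

```text
clock: 7.18
tcp_pos: [0.4008, -0.246, 0.0589]
eef_rot: [[-0.001, 1.0, 0.001], [1.0, 0.001, -0.001], [-0.001, 0.001, -1.0]]
contact_force: [-3.4, -0.6, 5.2]
opening: 0.0163
[-3.36426489 -0.63396151  5.16411112] [ 0.40076155 -0.24602731  0.05891887] 0.016278632024916608
```

View pics/w5.png

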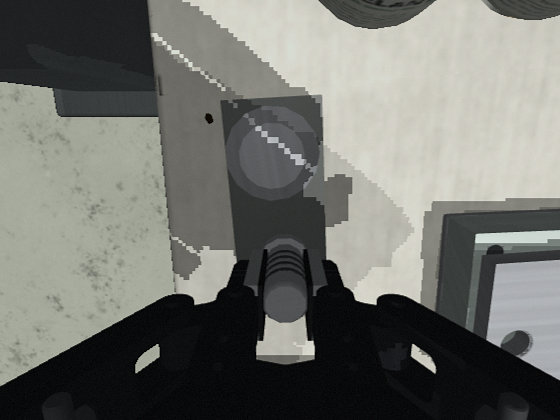

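View pics/s5.png

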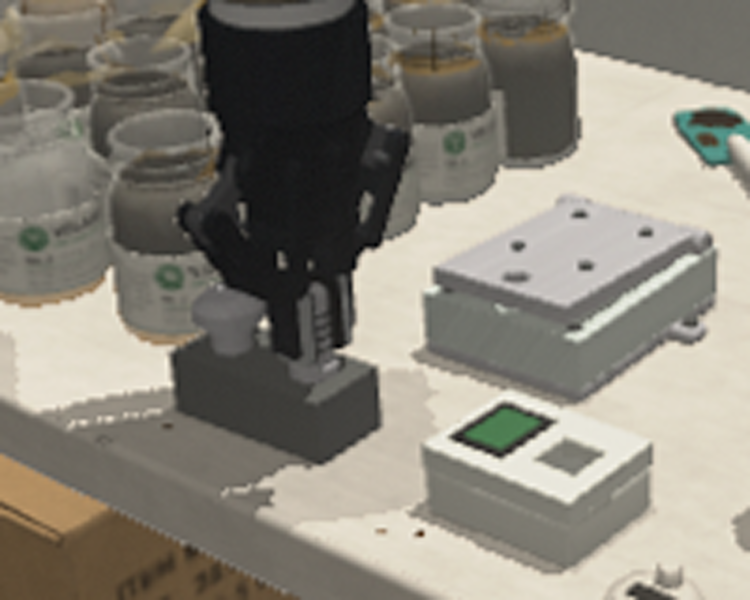

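```bash
python3 -m handwheel '[[[0.01,0,0,-0.01,0],[0.01,0,0,-0.02,0],[0.01,0,0,-0.025,0],[0.01,0,0,-0.025,0],[0.01,0,0,0,0]]]'
python3 - <<'E'
from h import *
import pickle
s=observe();print(s["contact_force"],s["tcp_pos"],s["opening"])
d=wcam(snapshot("wrist"),s);a=snapshot("scene");b=snapshot("top")
pickle.dump((d,a,b),open("v3.pkl","wb"))
cv2.imwrite("pics/w6.png",cv2.resize(d["frame"][150:330,180:400],(733,600),interpolation=cv2.INTER_CUBIC))
cv2.imwrite("pics/s6.png",cv2.resize(a["frame"][130:250,110:260],(750,600),interpolation=cv2.INTER_CUBIC))
E
```

```text
clock: 7.7
tcp_pos: [0.4024, -0.2469, 0.1428]
eef_rot: [[-0.001, 1.0, 0.007], [1.0, 0.001, -0.005], [-0.005, 0.007, -1.0]]
contact_force: [0.1, -1.2, 0.3]
opening: 0.0158
[ 0.07167922 -1.23963274  0.33744025] [ 0.4023691  -0.24687362  0.14277384] 0.015825296006504508
```

View pics/w6.png

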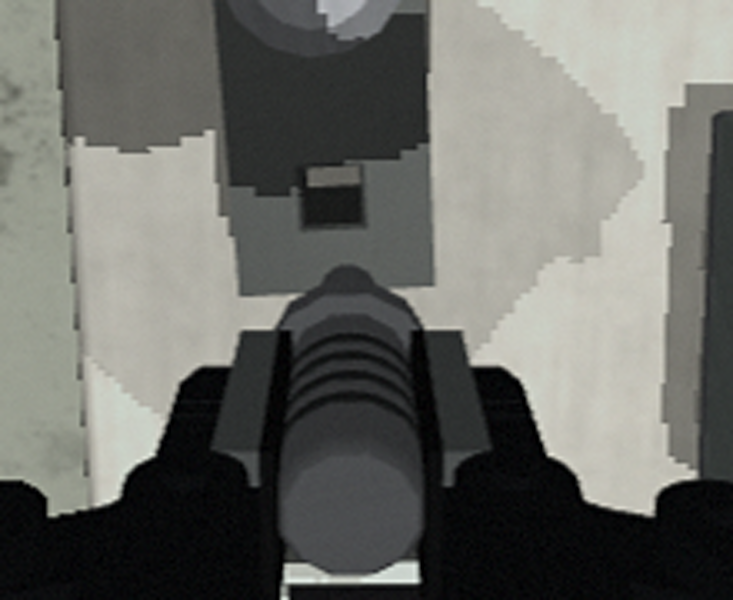

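View pics/s6.png

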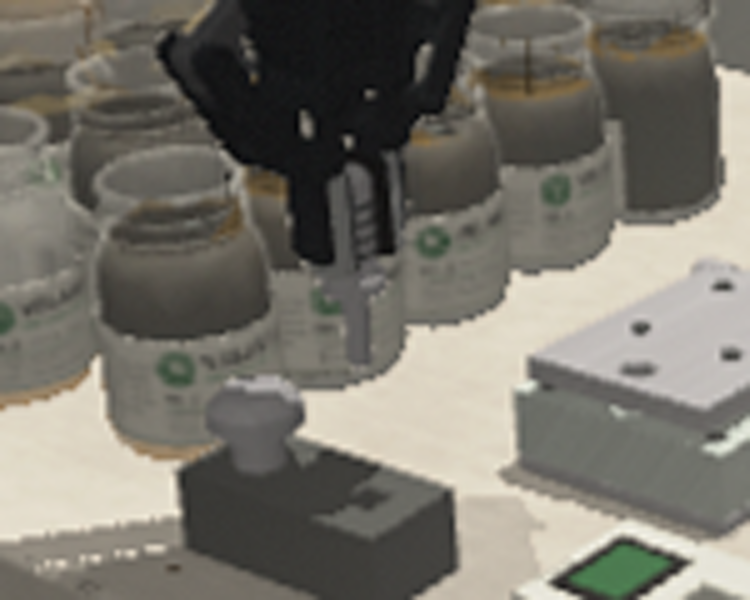

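Run:
```python
from h import *
import pickle
np.set_printoptions(precision=4,suppress=True)
d,a,b=pickle.load(open("v3.pkl","rb"))
s=observe();print(s["tcp_pos"],s["eef_rot"][:,2])
H=np.linalg.inv(d["hand_eye"])
for p in [(.003,0,.055),(.005,0,.052),(.012,0,.025),(.009,0,-.019),(-.009,0,-.019),(.012,0,.019)]:
    q=H@np.array([*p,1]);u=d["mtx"]@q[:3];u=u[:2]/u[2];print(p,u,((u[0]-180)/.3,(u[1]-150)/.3))
d3=d
T=lambda u,v:(a,110+(u+.5)*.2-.5,130+(v+.5)*.2-.5)
# scene prediction of tip
R=s["eef_rot"];
for z in (.055,.025,-.019):
    P=s["tcp_pos"]+R@np.array([0,0,z]);u=proj(a,P);print((u-np.array([110,130]))/.2)
```

```text
[ 0.4004 -0.2455  0.138 ] [ 0.0009 -0.0007 -1.    ]
(0.003, 0, 0.055) [284.8116 232.7779] (np.float64(349.37198322352026), np.float64(275.9262632758721))
(0.005, 0, 0.052) [284.8069 231.1656] (np.float64(349.35649002823993), np.float64(270.55214362004443))
(0.012, 0, 0.025) [284.7569 235.6313] (np.float64(349.1898304775091), np.float64(285.43751175906976))
(0.009, 0, -0.019) [284.6299 285.357 ] (np.float64(348.76618307113426), np.float64(451.1900924653613))
(-0.009, 0, -0.019) [284.6364 329.4473] (np.float64(348.78793376048486), np.float64(598.1575060067104))
(0.012, 0, 0.019) [284.7436 240.0195] (np.float64(349.1452108957092), np.float64(300.06490056821434))
[356.018  370.6809]
[348.721  293.5609]
[337.623  176.2686]
```

```bash
python3 -m handwheel '[[[0.01,-0.035,0.002,0,0],[0.01,-0.04,0.002,0,0],[0.01,-0.04,0.002,0.01,0],[0.01,-0.035,0.002,0.013,0],[0.01,0,0,0,0]]]'
python3 - <<'E'
from h import *
import pickle
a=snapshot("scene");b=snapshot("top");s=observe();print(s["contact_force"],s["tcp_pos"],s["opening"])
d=wcam(snapshot("wrist"),s)
pickle.dump((d,a,b),open("v4.pkl","wb"))
cv2.imwrite("pics/w7.png",cv2.resize(d["frame"][150:330,180:400],(733,600),interpolation=cv2.INTER_CUBIC))
cv2.imwrite("pics/s7.png",cv2.resize(a["frame"][180:300,180:330],(750,600),interpolation=cv2.INTER_CUBIC))
E
```

```text
clock: 8.27
tcp_pos: [0.4076, -0.3998, 0.1115]
eef_rot: [[0.002, 1.0, -0.001], [1.0, -0.002, 0.001], [0.001, -0.001, -1.0]]
contact_force: [-0.6, 0.2, -0.6]
opening: 0.0163
[ 0.07244417  0.95593507 -0.79015805] [ 0.40763426 -0.39560188  0.1126641 ] 0.01632150997629791
```

View pics/w7.png

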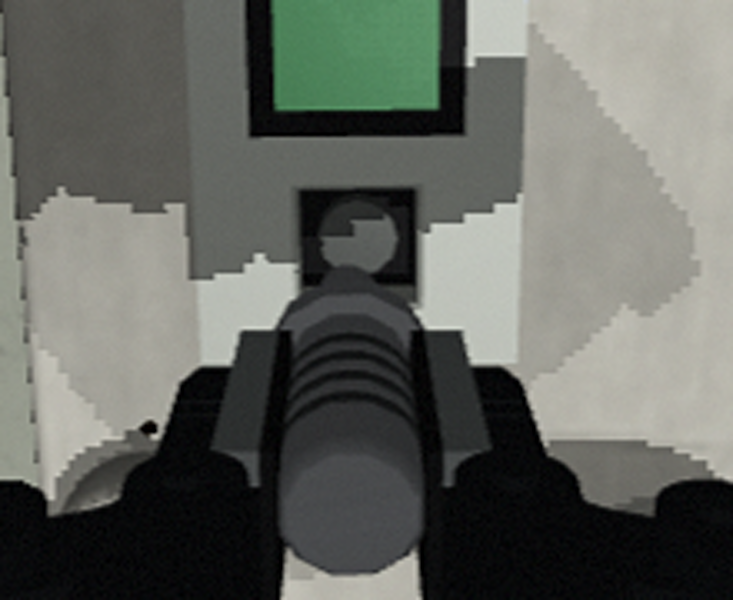

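View pics/s7.png

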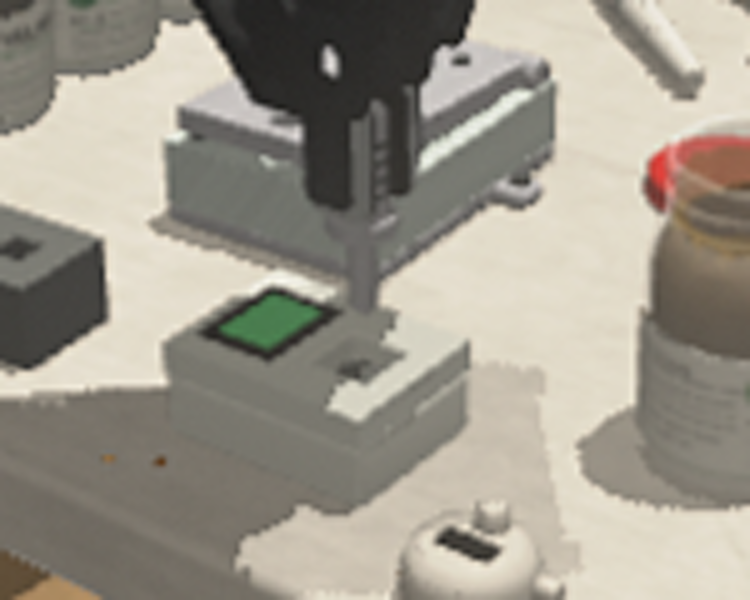

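Run:
```python
from h import *
import pickle
np.set_printoptions(precision=4,suppress=True)
d,a,b=pickle.load(open("v4.pkl","rb"))
W=lambda u,v,z:onz(d,180+(u+.5)*.3-.5,150+(v+.5)*.3-.5,z)
print(W(358,238,.03),W(297,188,.036),W(416,188,.036))
print(observe()["tcp_pos"])
```

```text
[ 0.4089 -0.394   0.03  ] [ 0.3974 -0.3823  0.036 ] [ 0.4197 -0.3823  0.036 ]
[ 0.408  -0.3948  0.1134]
```

```bash
python3 -m handwheel '[[[0.01,0,0.0008,0.013,0],[0.01,0,0,0.01,0],[0.01,0,0,0.005,0],[0.01,0,0,0.001,0],[0.01,0,0,0,0]]]'
python3 -m handwheel '[[[0.01,0,0,0.002,0],[0.01,0,0,0.002,0],[0.01,0,0,0,0]]]'
```

```text
clock: 8.83
tcp_pos: [0.4094, -0.395, 0.0854]
eef_rot: [[-0.002, 1.0, -0.0], [1.0, 0.002, 0.001], [0.001, -0.0, -1.0]]
contact_force: [0.0, -0.4, -0.2]
opening: 0.0161
clock: 9.08
tcp_pos: [0.4096, -0.3956, 0.0817]
eef_rot: [[-0.001, 1.0, 0.001], [1.0, 0.001, -0.0], [-0.0, 0.001, -1.0]]
contact_force: [0.5, 0.8, 3.2]
opening: 0.0159
```

```bash
python3 -m handwheel '[[[0.01,0,0,0.002,0],[0.01,0,0,0.002,0],[0.01,0,0,0,0]]]'
python3 -m handwheel '[[[0.01,0,0,0.001,0],[0.01,0,0,0.001,0],[0.01,0,0,0,0]]]'
```

```text
clock: 9.33
tcp_pos: [0.41, -0.3963, 0.0798]
eef_rot: [[-0.001, 1.0, 0.001], [1.0, 0.001, -0.002], [-0.002, 0.001, -1.0]]
contact_force: [-4.6, 4.5, 26.2]
opening: 0.0161
clock: 9.58
tcp_pos: [0.4102, -0.3966, 0.0792]
eef_rot: [[-0.001, 1.0, 0.002], [1.0, 0.001, -0.003], [-0.003, 0.002, -1.0]]
contact_force: [-8.5, 8.4, 40.6]
opening: 0.0158
```

Run:
```python
from h import *
a=snapshot("scene");s=observe();d=snapshot("wrist");print(s["tcp_pos"],s["contact_force"])
cv2.imwrite("pics/w8.png",cv2.resize(d["frame"][150:330,180:400],(733,600),interpolation=cv2.INTER_CUBIC))
cv2.imwrite("pics/s8.png",cv2.resize(a["frame"][180:300,180:330],(750,600),interpolation=cv2.INTER_CUBIC))
```

```text
[ 0.41018428 -0.39657348  0.07917594] [-7.30251424  7.45666642 40.62422817]
```

View pics/s8.png

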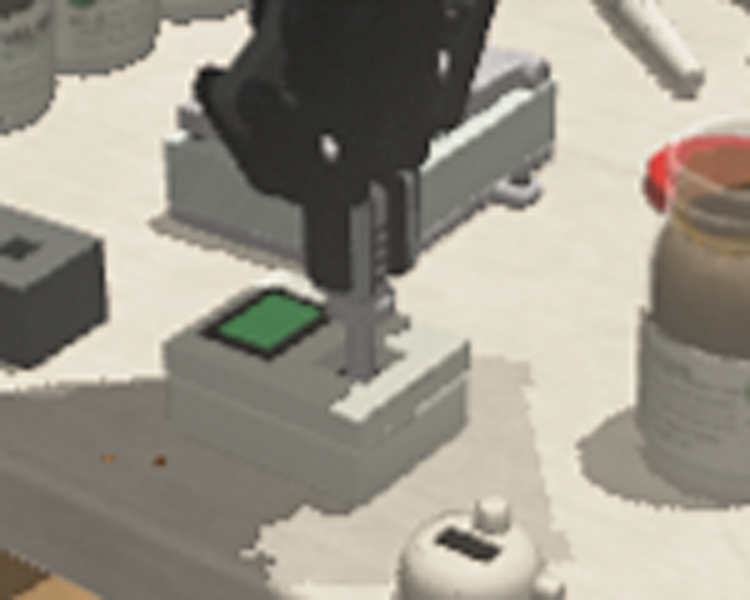

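View pics/w8.png

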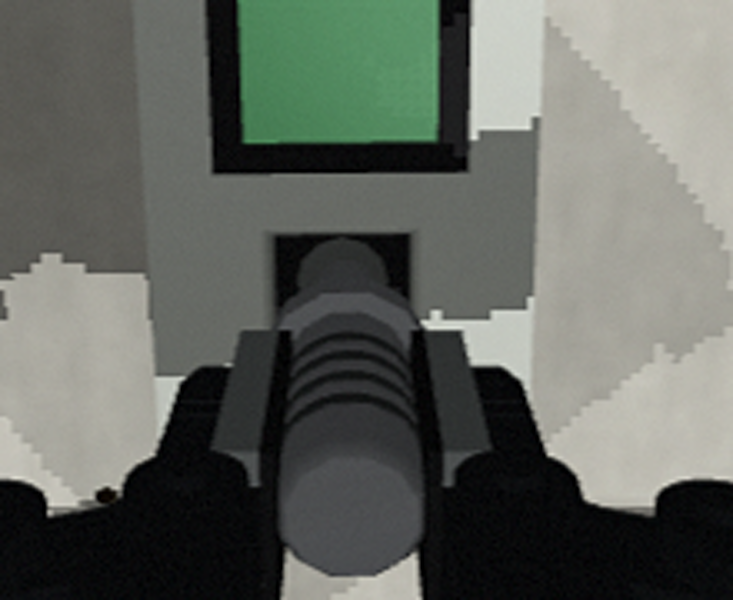

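```bash
python3 -m handwheel '[[[0.01,0,0,-0.02,0],[0.01,0,0,-0.035,0],[0.01,0.02,0.025,-0.005,0],[0.01,0.03,0.032,0,0],[0.01,0.03,0.032,0,0]]]'
python3 -m handwheel '[[[0.01,0.015,0.009,0,0],[0.01,0,0,0,0],[0.01,0,0,0,0]]]'
python3 - <<'E'
from h import *
import pickle
s=observe();d=wcam(snapshot("wrist"),s);a=snapshot("scene");print(s["tcp_pos"],s["contact_force"],observe()["tcp_pos"])
pickle.dump((d,a),open("v5.pkl","wb"))
cv2.imwrite("pics/w9.png",cv2.resize(d["frame"][120:330,160:440],(800,600),interpolation=cv2.INTER_CUBIC))
cv2.imwrite("pics/s9.png",cv2.resize(a["frame"][130:270,150:325],(750,600),interpolation=cv2.INTER_CUBIC))
E
```

```text
clock: 10.1
tcp_pos: [0.4959, -0.3182, 0.1364]
eef_rot: [[0.001, 1.0, 0.001], [1.0, -0.001, -0.001], [-0.001, 0.001, -1.0]]
contact_force: [-0.2, -1.0, -0.5]
opening: 0.0159
clock: 10.35
tcp_pos: [0.5044, -0.3028, 0.1353]
eef_rot: [[-0.003, 1.0, -0.0], [1.0, 0.003, -0.0], [-0.0, -0.0, -1.0]]
contact_force: [-0.2, -0.1, -1.6]
opening: 0.0157
[ 0.50436322 -0.3027508   0.1353323 ] [-0.22877432 -0.1371895  -1.5733337 ] [ 0.50356891 -0.30404802  0.13536328]
```

View pics/w9.png

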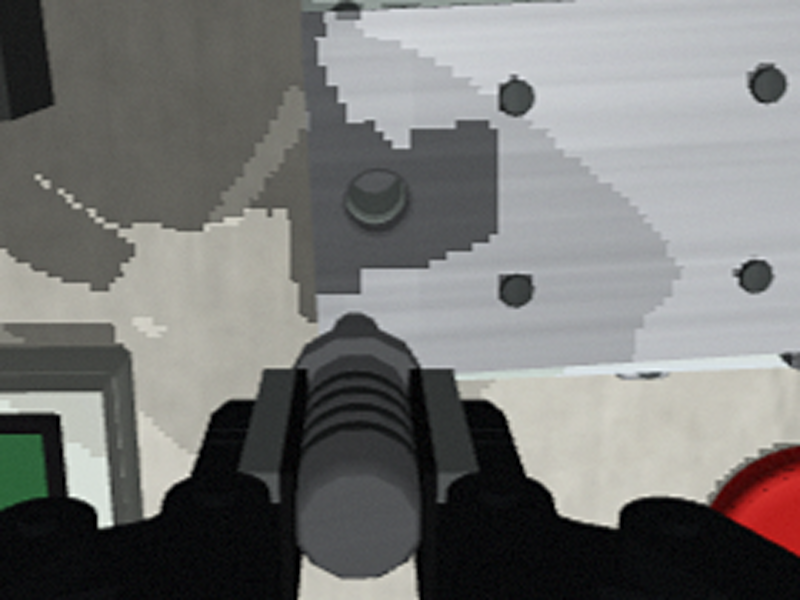

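View pics/s9.png

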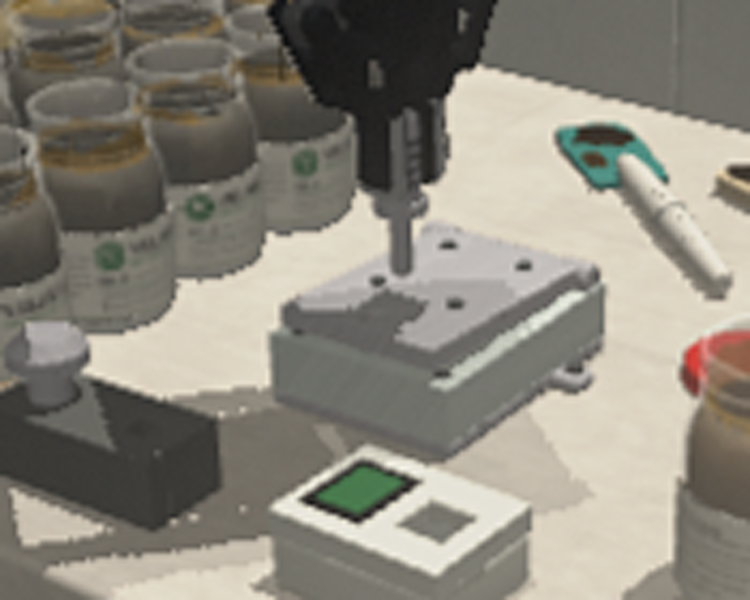

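Run:
```python
from h import *
import pickle
np.set_printoptions(precision=4,suppress=True)
d,a=pickle.load(open("v5.pkl","rb"))
W=lambda u,v,z:onz(d,160+(u+.5)*.35-.5,120+(v+.5)*.35-.5,z)
for z in (.050,.0515,.053): print(W(376.5,198,z),W(346,198,z)-W(408,198,z))
print("tip edge",W(355,314,.0803),"coll L/R",W(295,372,.105),W(420,372,.105),"handle",W(297,515,.1543),W(419,515,.1543), W(358,452,.1543), W(358,577,.1543))
g=cv2.cvtColor(d["frame"],cv2.COLOR_BGR2GRAY)
print(observe()["tcp_pos"],observe()["eef_rot"])
```

```text
[ 0.5085 -0.2806  0.05  ] [-0.0139 -0.      0.    ]
[ 0.5085 -0.2802  0.0515] [-0.0138 -0.      0.    ]
[ 0.5085 -0.2799  0.053 ] [-0.0138 -0.      0.    ]
tip edge [ 0.5038 -0.2978  0.0803] coll L/R [ 0.4934 -0.3003  0.105 ] [ 0.5153 -0.3002  0.105 ] handle [ 0.4968 -0.2996  0.1543] [ 0.5122 -0.2995  0.1543] [ 0.5045 -0.2908  0.1543] [ 0.5045 -0.3085  0.1543]
[ 0.5036 -0.304   0.1354] [[-0.0006  1.     -0.0003]
 [ 1.      0.0006 -0.0001]
 [-0.0001 -0.0003 -1.    ]]
```

```bash
python3 -m handwheel '[[[0.01,0.012,0.0054,0,0],[0.01,0.011,0,0.01,0],[0.01,0,0,0.005,0],[0.01,0,0,0,0],[0.01,0,0,0,0]]]'
python3 - <<'E'
from h import *
import pickle
s=observe();d=wcam(snapshot("wrist"),s);a=snapshot("scene");print(s["tcp_pos"],s["contact_force"],observe()["tcp_pos"])
pickle.dump((d,a),open("v6.pkl","wb"))
cv2.imwrite("pics/w10.png",cv2.resize(d["frame"][150:330,180:400],(733,600),interpolation=cv2.INTER_CUBIC))
cv2.imwrite("pics/s10.png",cv2.resize(a["frame"][150:240,180:290],(733,600),interpolation=cv2.INTER_CUBIC))
print(proj(a,(.5085,-.2803,.0515)),proj(a,s["tcp_pos"]-[0,0,.055]))
E
```

```text
clock: 10.87
tcp_pos: [0.5092, -0.2809, 0.1204]
eef_rot: [[-0.0, 1.0, -0.0], [1.0, 0.0, 0.0], [0.0, -0.0, -1.0]]
contact_force: [0.6, -0.3, -0.8]
opening: 0.0158
[ 0.50919169 -0.28094451  0.12038909] [ 0.63436896 -0.33399872 -0.81579845] [ 0.50948892 -0.28114744  0.1208152 ]
[236.26673659 203.11553308] [236.4934447  196.51515162]
```

View pics/w10.png

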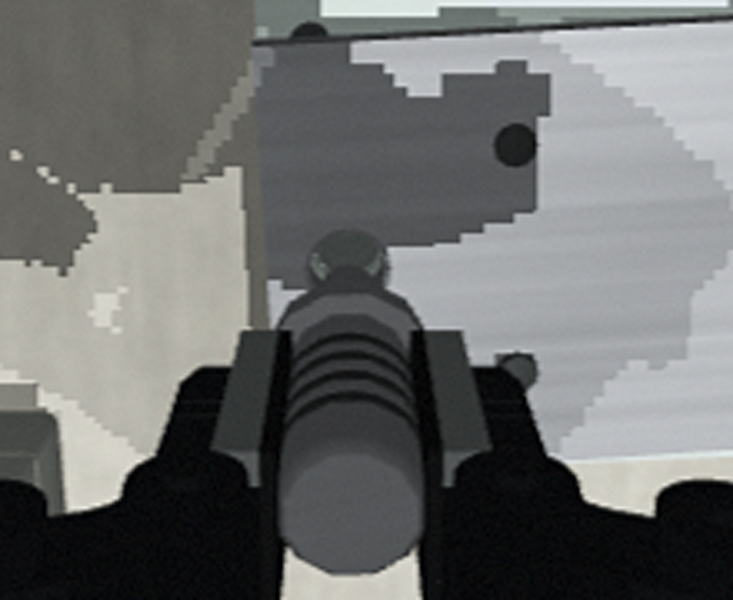

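View pics/s10.png

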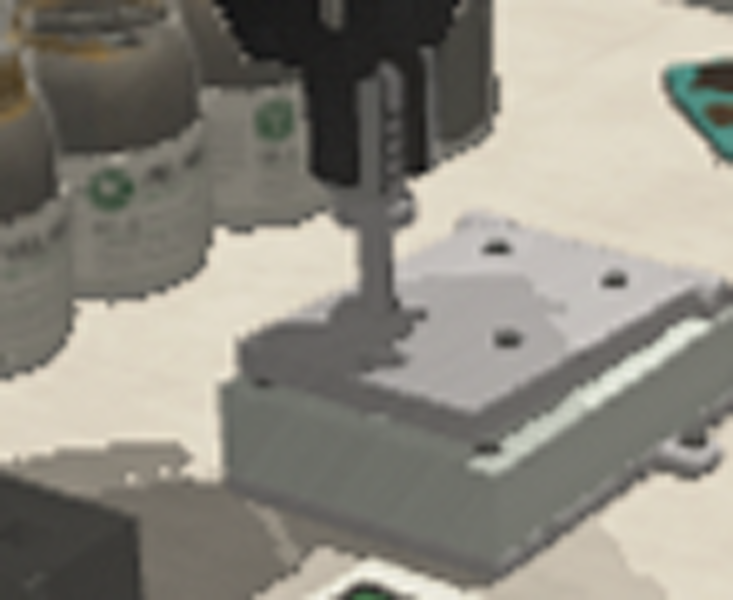

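```bash
python3 -m handwheel '[[[0.01,0,-0.0004,0.01,0],[0.01,0,0,0.006,0],[0.01,0,0,0.004,0],[0.01,0,0,0,0]]]'
python3 -m handwheel '[[[0.01,0,0,0.004,0],[0.01,0,0,0.004,0],[0.01,0,0,0,0]]]'
```

```text
clock: 11.3
tcp_pos: [0.5087, -0.2805, 0.0993]
eef_rot: [[-0.001, 1.0, -0.001], [1.0, 0.001, 0.0], [0.0, -0.001, -1.0]]
contact_force: [-0.3, -1.2, -1.4]
opening: 0.0162
clock: 11.55
tcp_pos: [0.5089, -0.2805, 0.0918]
eef_rot: [[-0.001, 1.0, -0.0], [1.0, 0.001, 0.0], [0.0, -0.0, -1.0]]
contact_force: [1.0, -2.5, -2.0]
opening: 0.0162
```

```bash
python3 -m handwheel '[[[0.01,0,0,0.003,0],[0.01,0,0,0.003,0],[0.01,0,0,0,0]]]'
python3 -m handwheel '[[[0.01,0,0,0.004,0],[0.01,0,0,0.002,0],[0.01,0,0,0,0]]]'
```

```text
clock: 11.8
tcp_pos: [0.5089, -0.2806, 0.086]
eef_rot: [[-0.001, 1.0, -0.0], [1.0, 0.001, -0.0], [-0.0, -0.0, -1.0]]
contact_force: [0.1, -3.2, -2.5]
opening: 0.0159
clock: 12.05
tcp_pos: [0.509, -0.2806, 0.0801]
eef_rot: [[-0.001, 1.0, 0.0], [1.0, 0.001, -0.0], [-0.0, 0.0, -1.0]]
contact_force: [0.1, -4.6, -2.2]
opening: 0.0159
```

```bash
python3 -m handwheel '[[[0.01,-0.0008,0,0.002,0],[0.01,0,0,0.002,0],[0.01,0,0,0,0]]]'
python3 -m handwheel '[[[0.01,-0.0004,0,0.0015,0],[0.01,0,0,0.0015,0],[0.01,0,0,0,0]]]'
```

```text
clock: 12.3
tcp_pos: [0.509, -0.2811, 0.0762]
eef_rot: [[-0.001, 1.0, -0.0], [1.0, 0.001, 0.0], [0.0, -0.0, -1.0]]
contact_force: [0.3, -2.4, -0.1]
opening: 0.0161
clock: 12.55
tcp_pos: [0.5089, -0.2813, 0.0733]
eef_rot: [[-0.001, 1.0, -0.0], [1.0, 0.001, 0.001], [0.001, -0.0, -1.0]]
contact_force: [-0.1, -0.1, 1.1]
opening: 0.0161
```

```bash
python3 -m handwheel '[[[0.01,0,0,0.0015,0],[0.01,0,0,0.001,0],[0.01,0,0,0,0]]]' 110
python3 -m handwheel '[[[0.01,0,0,0.001,0],[0.01,0,0,0.001,0],[0.01,0,0,0,0]]]'
```

```text
clock: 12.8
tcp_pos: [0.5089, -0.2815, 0.071]
eef_rot: [[-0.001, 1.0, -0.0], [1.0, 0.001, 0.0], [0.0, -0.0, -1.0]]
contact_force: [-1.8, 0.5, 4.8]
opening: 0.0153
clock: 13.05
tcp_pos: [0.509, -0.2816, 0.0706]
eef_rot: [[-0.001, 1.0, -0.0], [1.0, 0.001, 0.0], [0.0, -0.0, -1.0]]
contact_force: [-8.4, 3.0, 22.9]
opening: 0.0155
```

```bash
python3 -m handwheel '[[[0.01,0,0,0,0],[0.01,0,0,0,0],[0.01,0,0,0,0]]]'
python3 - <<'E'
from h import *
s=observe();d=wcam(snapshot("wrist"),s);a=snapshot("scene");print(s["tcp_pos"],s["contact_force"])
cv2.imwrite("pics/w11.png",cv2.resize(d["frame"],(800,600),interpolation=cv2.INTER_CUBIC))
cv2.imwrite("pics/s11.png",cv2.resize(a["frame"][140:250,180:310],(709,600),interpolation=cv2.INTER_CUBIC))
E
```

```text
clock: 13.3
tcp_pos: [0.509, -0.2816, 0.0706]
eef_rot: [[-0.001, 1.0, -0.0], [1.0, 0.001, -0.0], [-0.0, -0.0, -1.0]]
contact_force: [-8.7, 5.7, 23.2]
opening: 0.0156
[ 0.50903028 -0.28158829  0.0705916 ] [-8.74639318  5.6946156  23.18905738]
```

View pics/w11.png

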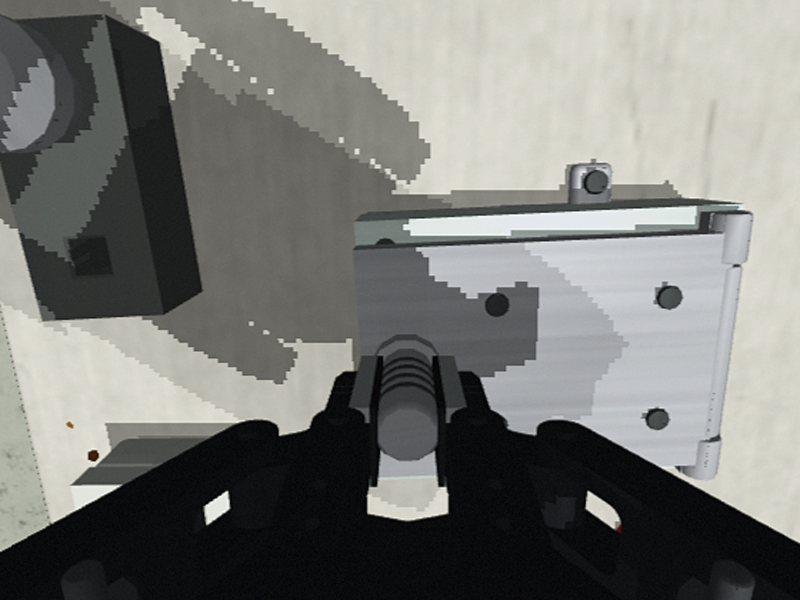

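View pics/s11.png

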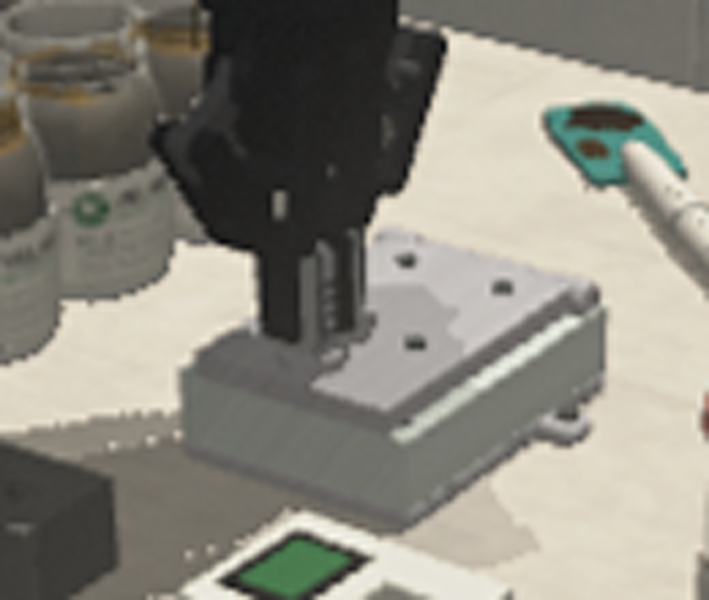

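The collar sits on the lid and the lid lies flush on the base. The push is steady at about 23 N and the plug and rack are untouched, so I'm handing in.

```bash
python3 -c "
from plant import *
print(hand_in());s=observe();print(s['tcp_pos'],s['contact_force'],s['opening'])"
```

```text
the job is handed in; nothing more can be done
None
the job is handed in; nothing more can be done
```

The job is done and handed in at about 13.4 s. No verdict came back.

**What I did:**
- **Lid:** I swung it down onto its plungers with the closed fingertips.
- **Pin:** I took the slim ribbed pin from the rack, not the mushroom-headed plug.
- **Timer key:** I pushed it with the pin tip until it stopped hard. The peak was about 41 N, carried by the pin rather than the gripper body. A picture showed the tip on the key inside the recess. The key's travel has no direct reading, so "fully down" rests on that hard stop and the height.
- **Pressing shut:** I put the pin through the lid into the base and pressed until the collar stopped.

**Last checks before handing in:**
- The push was steady at about 23 N downward, with the TCP at 70.6 mm. For the lid fully shut I expected about 71 mm.
- The picture showed the lid flush with the collar on it, and the plug standing in the rack. I did not check the jar and funnel in a final picture. I never moved against them.

**Readings that disagreed:**
- The jaws read 15.3–16.3 mm on the pin's handle, which is given as 18 mm. The grip did not slip visibly.
- There was a side force of about 10 N while pressing, probably from the pin leaning a little in its hole.

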